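Wedge the sawing rest level

TASK

The free edge of the hinged sawing rest has sagged. Take the taller of the two wooden wedges and, with it flat on the bench, push its thin end squarely under the middle of that low edge until the board sits level, then let go and leave it there holding the board. Leave the low wedge where it lies.

Things in the scene. Friction and masses are not known exactly. Their poses are not given: they have to be found in the camera images.
- rest: Fixed foot of the sawing rest. Origin: on the bench below the middle of the board's free edge. x points level from there under the board to the hinge, 200 mm off (the push direction); y along the free edge; z up. Free edge's underside is 12 mm above the bench at the start, 34 mm when level (board top 46 mm). Open for 70 mm either side of the middle; stops beyond.
- board (a joint): Angle (rad) of the rest's hinged board, 200 x 200 x 12 mm plywood with a bare metal facing and a wood fence strip on its hinge side: 0 level, negative free edge low (rests on stops at -0.11), positive too high. Moves freely, pressed down only by its own weight (about 0.45 kg); pushing the wedge in takes 5 to 10 N.
- wedge_grip (a point): Tall wedge (use this), wood, 40 mm wide (y), 158 long: centre of its heel block, 44 long (x) and high, 22 above its underside; grasp across the width. x points to the thin end: the ramp starts at the heel's face, 22 mm ahead, 36 thick, and falls to 4 thick at 136 ahead. Board is level with this point 30 mm short of the free edge; the heel stops at the edge. Stays by friction when let go.
- low_wedge_grip (a point): Low wedge, a bystander to leave alone: same wood, length and width as the tall one, but its heel is only 24 mm high and its ramp 15 mm at the thickest, too thin to level the board. Point: centre of its heel, 12 mm above its underside; x points to its thin end.
Things that resemble listed ones, but are neither listed nor needed, are in the scene too. What is shaped like the part that bears wedge_grip but blue or orange is not meant.

How it is judged (in metres and radians):
On the way:
1. the tall wedge lies flat on the bench with its thin end under the edge while the board is still low (x of wedge_grip in the frame of rest between -0.135 and -0.05 m and y of wedge_grip in the frame of rest between -0.05 and 0.05 m and height (world z) of wedge_grip below 0.034 m and angle between wedge_grip's own z axis and vertical below 0.17 rad and value of joint board below -0.037 rad), for 0.1 s.
At the end, for the whole second after the job is handed in: The board is at rest and level within 2 degrees, carried by the tall wedge, which lies flat on the bench, released, its ramp under the free edge, within 40 mm of the edge's middle and within 15 degrees of square to it (value of joint board between -0.035 and 0.035 rad and velocity of joint board between -0.05 and 0.05 rad/s and x of wedge_grip in the frame of rest between -0.08 and 0 m and y of wedge_grip in the frame of rest between -0.04 and 0.04 m and angle between the x axis of wedge_grip and the x axis of rest, either way round below 0.26 rad and height (world z) of wedge_grip below 0.03 m and angle between wedge_grip's own z axis and vertical below 0.1 rad); the robot touches nothing.
It fails at once if the low wedge is moved by more than 30 mm (distance of low_wedge_grip from where it was at the start of the episode above 0.03 m).
It also fails if it takes over 35 s, if anything falls off the work surface, if the arm or the gripper's body presses on something with over 40 N, if the wrist force passes 120 N, or if a joint passes its speed limit or range.

ROBOT

A 6-joint arm with a two-finger parallel gripper is mounted at the origin on the work surface. World frame = base frame: x ahead of the robot, y to its left, z up, the work surface at z = 0. Lengths are in mm, angles in degrees, forces in N, time in s.
With the tool pointing down it reaches from about 300 to 875 mm from the base axis. Payload 6.4 kg.
Tool frame: the origin (TCP) lies midway between the tips of the shut fingers; the grasp point (between the pads) lies behind it (hold_point_z is the z of the grasp point in the tool frame, in mm); z points along the fingers, y is the direction in which the jaws open and shut (so a half turn about z gives the same grasp; the last joint's range is limited). The gripper opens to 88 mm and grips with 3 to 60 N. Pads are 18 mm wide; open, the fingers measure 123 mm over their backs; the gripper's body (75 mm by 187 mm) begins 45 mm behind the grasp point.
Start: joints at [57.966, 10.359, 92.074, -0, 77.567, -11.82], TCP at [198.667, 539.604, 238.714] pointing down, gripper open.
Joint ranges: [-171.53, 171.53], [-51.25, 118.39], [17.06, 147.69], [-65.23, 245.23], [0, 150.52], [-178.68, 178.68]. Speed limits (degrees/s): [147.25, 147.25, 172.46, 180, 180, 180].

INTERFACE

Orientations are given as a 3x3 rotation matrix whose columns are the frame's x, y, z axes.
In Python, from workcell import * gives the robot as it stands. Calls block until the motion is done:
- move_ptp(position, orientation): joint-space move of the TCP to a pose.
- move_linear(position, vel=150, ori=None, until_force=None): straight line of the TCP; ori=None keeps the orientation; vel is the mean speed in mm/s. With until_force (N) it stops when the force on the tool has changed by that much, and returns True; else False.
- move_joints(angles): joint-space move.
- let_go() and grasp(strength=None): open the fingers fully, or close them until they stop; strength is the grip in N (None keeps the last).
- hold(seconds).
- ik(position, orientation): joint angles nearest the present ones, or None.
- get_state(): the state.
- capture(name): name is "scene" or "top"; returns a dict with "pixels" (480x640x3 uint8, red, green, blue), "vfov" (degrees; the focal length in pixels is half the picture's height over the tangent of half this angle, whatever the lens; pixels are square), "cx", "cy" (the principal point, pixels), "dist" ([k1, k2, p1, p2, k3] as OpenCV has them; the pictures are not rectified), "R" (3x3) and "t" (3): a world point X has camera coordinates R X + t. Camera axes: x right, y down, z forward; pixel columns grow to the right and rows downward; lengths in mm; the calibration is good to about 2 mm. A picture is of the moment at which its call begins. There is no depth.
A pose or a line that the arm cannot do raises PlanningError and nothing moves.
- close_job(): hands the job in, once; it reports no verdict.
Trained networks look in the newest picture that a camera, given by its name, has taken for a name from the list of things; names that differ only in an ending like _2 or _b are one class to them, and where a whole thing is asked for, a point or a joint stands for the part that bears it (a point fixed in the world has none). Each returns a list of dicts, best first, with "conf" (0 to 1); they miss things now and then, are a little off and sometimes report something else, mostly with a low value. They report only what shows in the picture. A call takes as long as a camera call. They do not tell look-alikes from the thing itself.
- search_frame(camera, label): "box" ([left, top, width, height] as shares, 0 to 1, of the picture: columns of its width, rows of its height, round what is visible of it).
- silhouettes(camera, label): "region" (480x640 bool, what is visible of it) and "box" ([left, top, width, height] as shares, 0 to 1, of the picture: columns of its width, rows of its height, round what is visible of it).
- tip_of(camera, label): "xy" ([column, row] as shares, 0 to 1, of the picture: columns of its width, rows of its height: a listed point, or the origin of a listed thing).
The state is a dict: "time_s": time; "qpos": joint angles; "dq": joint speeds; "tau": joint torques, N m; "eef_pos": TCP position; "tool_rot": TCP orientation; "ft_force": force on the tool from outside, world axes, zero at the start; "torque": the same for the moment, N m; "opening": opening from 0.0 (shut) to 1.0 (fully open).
Only numpy, scipy, OpenCV 4.12 (cv2) and the standard library are available. Lean on these libraries where they do the work, as an engineer would, in place of code of your own. Each camera call takes 0.05 s, during which the arm holds its last target.

## Working session

There is one attempt and no reset: what is moved stays moved. The work goes in short steps, each a Python script; the robot and the scene stay as the last script left them, time stands still between calls to the robot, and variables do not carry over. Pictures are saved under pics/ and viewed, and the job is handed in when it is done.

```bash
mkdir -p pics; ls; cat > h.py <<'E'
from workcell import *
import numpy as np, cv2
def K(c):
    f=240/np.tan(np.radians(c["vfov"]/2)); return np.array([[f,0,c["cx"]],[0,f,c["cy"]],[0,0,1.]])
def ray(c,px):
    u=cv2.undistortPoints(np.array([[px]],float),K(c),np.array(c["dist"],float))[0,0]
    R=np.array(c["R"]);t=np.array(c["t"]); return -R.T@t, R.T@np.array([u[0],u[1],1])
def at_z(c,px,z):
    o,d=ray(c,px); return o+d*(z-o[2])/d[2]
def proj(c,X):
    R=np.array(c["R"]);t=np.array(c["t"],float)
    return cv2.projectPoints(np.array(X,float).reshape(-1,3),cv2.Rodrigues(R)[0],t,K(c),np.array(c["dist"],float))[0].reshape(-1,2)
def save(c,n,crop=None,s=1):
    im=c["pixels"][:,:,::-1]
    if crop: im=im[crop[1]:crop[3],crop[0]:crop[2]]
    cv2.imwrite("pics/"+n,cv2.resize(im,None,fx=s,fy=s,interpolation=cv2.INTER_CUBIC))
E
python3 - <<'E'
from h import *
for n in("scene","top"):
    c=capture(n); save(c,n+"0.png"); print(n,-np.array(c["R"]).T@c["t"],c["vfov"])
    for l in("wedge_grip","low_wedge_grip","rest","board"):
        for d in search_frame(n,l)[:5]: print(l,'box',round(d["conf"],2),(np.array(d["box"])*[640,480,640,480]).round())
        for d in tip_of(n,l)[:5]:
            p=np.array(d["xy"])*[640,480]; print(l,'tip',round(d["conf"],2),p.round(1),at_z(c,p,{"wedge_grip":22,"low_wedge_grip":12}.get(l,0)).round())
print(get_state())
E
```

```text
pics
scene [ 1124.44923338 -1150.96915308  1182.41783062] 42.19101027994945
wedge_grip box 0.97 [219. 254.  26.  59.]
wedge_grip box 0.97 [226. 224.  60.  23.]
wedge_grip box 0.7 [182. 348.  48.  59.]
wedge_grip box 0.62 [246. 307.  69.  39.]
wedge_grip tip 0.93 [288.2 268.3] [ 421. -284.   22.]
wedge_grip tip 0.83 [235.3 265.5] [ 301. -355.   22.]
wedge_grip tip 0.81 [214.3 387.1] [ 504. -666.   22.]
wedge_grip tip 0.8 [257.6 321.8] [ 467. -468.   22.]
wedge_grip tip 0.6 [273.8 230.5] [ 302. -192.   22.]
low_wedge_grip box 0.63 [320. 266.  48.  41.]
low_wedge_grip tip 0.64 [328.5 295.7] [ 554. -295.   12.]
rest box 0.74 [374. 155. 103.  74.]
rest tip 0.92 [399.1 214.7] [542.  85.   0.]
board box 0.85 [373. 156.  97.  74.]Traceback (most recent call last):
  File "<stdin>", line 6, in <module>
ValueError: it knows: low_wedge_grip, rest, wedge_grip
```

```bash
python3 - <<'E'
from h import *
for n in("top",):
    c=capture(n); save(c,n+"0.png"); print(n,-np.array(c["R"]).T@c["t"],c["vfov"])
    for l in("wedge_grip","low_wedge_grip","rest","board"):
        for d in search_frame(n,l)[:6]: print(l,'box',round(d["conf"],2),(np.array(d["box"])*[640,480,640,480]).round())
        if l!="board":
          for d in tip_of(n,l)[:6]:
            p=np.array(d["xy"])*[640,480]; print(l,'tip',round(d["conf"],2),p.round(1),at_z(c,p,{"wedge_grip":22,"low_wedge_grip":12}.get(l,0)).round())
print(get_state())
E
```

```text
top [ 196.50023759 -171.77476962 1268.53668009] 48.11301284244943
wedge_grip box 0.82 [396. 250.  65.  51.]
wedge_grip box 0.75 [316. 232.  65.  28.]
wedge_grip box 0.7 [328. 272.  38.  72.]
wedge_grip box 0.64 [502. 180.  38.  68.]
wedge_grip box 0.58 [412. 166.  44.  63.]
wedge_grip tip 0.88 [374.3 241.7] [ 414. -295.   22.]
wedge_grip tip 0.81 [524.7 192.4] [ 512. -664.   22.]
wedge_grip tip 0.78 [441.4 216.4] [ 465. -459.   22.]
wedge_grip tip 0.76 [407.4 287.3] [ 302. -363.   22.]
wedge_grip tip 0.58 [338.9 284.4] [ 318. -205.   22.]
low_wedge_grip box 0.69 [313. 175.  65.  18.]
low_wedge_grip tip 0.97 [368.4 182.9] [ 561. -293.   12.]
rest box 0.93 [111. 144. 111.  92.]
rest tip 0.9 [218.2 200.2] [543.  75.   0.]
board box 0.55 [122. 141. 100.  95.]
{'time_s': 0.8, 'qpos': array([ 5.79661188e+01,  1.03582310e+01,  9.20725917e+01,  1.79638720e-03,
        7.75665535e+01, -1.18195502e+01]), 'dq': array([ 0.01218755, -0.00673952,  0.10047485,  0.13939558, -0.03449799,
        0.04097782]), 'tau': array([-2.11644452e-03, -4.33792806e+01, -3.42144263e+01,  7.02218944e-02,
        3.07598768e-02, -2.18281052e-06]), 'eef_pos': array([198.66921489, 539.62510465, 238.73734884]), 'tool_rot': array([[-9.38404294e-01,  3.45539260e-01, -1.66480133e-06],
       [ 3.45539260e-01,  9.38404293e-01,  5.50624017e-05],
       [ 2.05884783e-05,  5.10955400e-05, -9.99999998e-01]]), 'ft_force': array([ 0.50766212,  0.34911636, -0.06322387]), 'torque': array([-0.00137082, -0.04813201, -0.01701036]), 'opening': 0.995651028511542}
```

View pics/scene0.png

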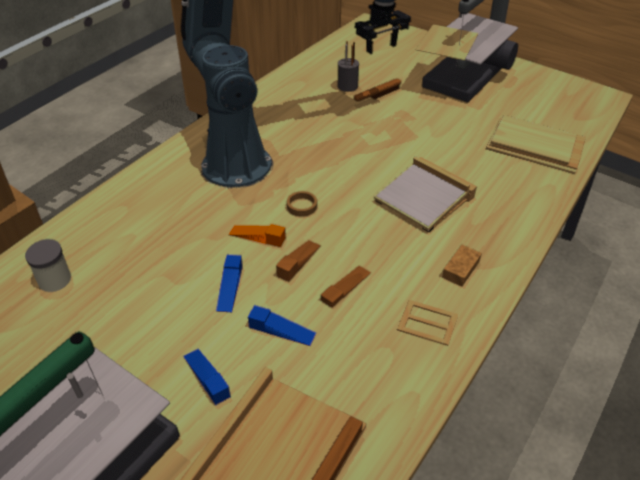

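View pics/top0.png

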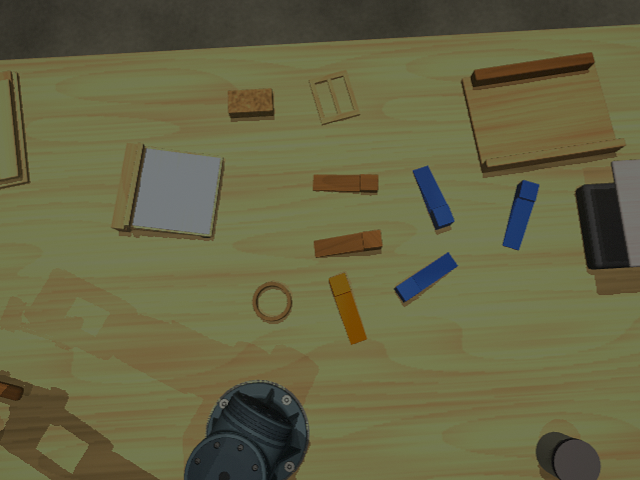

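Both pictures show a brown wedge at top (374,242) / scene (288,268) and another at top (368,183) / scene (328,295). Look-alikes are three blue ones at top (441,216), (525,192) and (407,287), and an orange one at (339,284). The rest's free edge is at about top (218,195), with its fence and hinge on the left. The brown wedge at top (374,242) looks the taller, so I'm checking it close up.

```bash
python3 - <<'E'
from h import *
c=capture("scene"); save(c,"crop1.png",(260,150,480,310),3.5)
m=silhouettes("scene","wedge_grip")
c2=capture("top"); save(c2,"crop2.png",(100,130,390,270),2.7)
for l in("wedge_grip","low_wedge_grip","board","rest"):
    for d in silhouettes("top",l)[:6]:
        r=d["region"]; cnt=max(cv2.findContours(r.astype(np.uint8),cv2.RETR_EXTERNAL,cv2.CHAIN_APPROX_NONE)[0],key=cv2.contourArea)
        print(l,round(d["conf"],2),cv2.minAreaRect(cnt), c2["pixels"][r].mean(0).round())
E
```

```text
wedge_grip 0.92 ((425.80767822265625, 276.9615478515625), (18.582456588745117, 66.28667449951172), 56.3099365234375) [ 32.  57. 102.]
wedge_grip 0.82 ((347.898193359375, 308.2149353027344), (70.02523803710938, 17.96036148071289), 70.34617614746094) [117.  77.   8.]
wedge_grip 0.82 ((433.38128662109375, 196.13449096679688), (64.83560180664062, 21.576202392578125), 68.00886535644531) [34. 56. 96.]
wedge_grip 0.75 ((519.5999755859375, 214.1999969482422), (22.13594627380371, 68.93765258789062), 18.434946060180664) [31. 56. 99.]
wedge_grip 0.73 ((348.1840515136719, 243.6505584716797), (19.985797882080078, 68.17289733886719), 80.90972137451172) [98. 65. 31.]
low_wedge_grip 0.67 ((345.5, 183.0), (18.0, 65.0), 90.0) [98. 65. 31.]
board 0.8 ((173.6414337158203, 191.36048889160156), (89.13087463378906, 85.31837463378906), 9.22988510131836) [112. 115. 111.]
rest 0.81 ((168.2415771484375, 192.9225616455078), (101.88092041015625, 90.77548217773438), 10.049347877502441) [111. 112. 103.]
```

View pics/crop1.png

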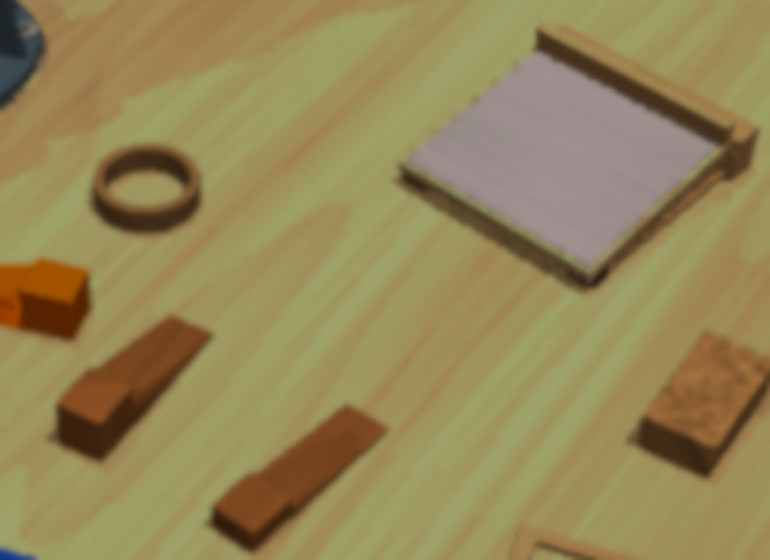

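View pics/crop2.png

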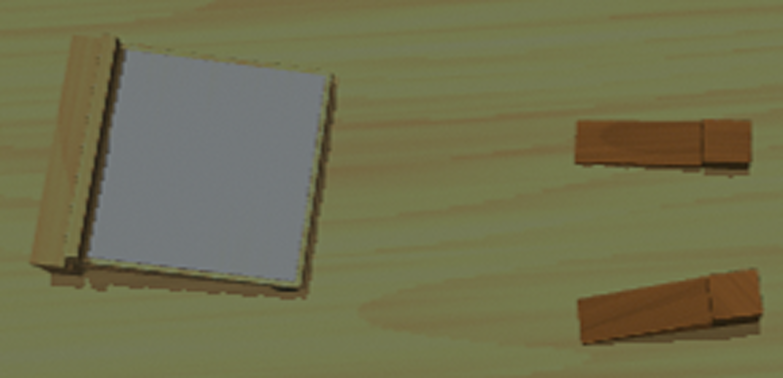

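```bash
python3 - <<'E'
from h import *
T=capture("top");S=capture("scene")
t=lambda x,y:((x-.5*1.7)/2.7+100,(y-.5*1.7)/2.7+130)
s=lambda x,y:((x-1.25)/3.5+260,(y-1.25)/3.5+150)
def pr(n,c,p,z): print(n,at_z(c,p,z).round(1))
for n,p,z in[("heel back far",(757,269),44),("heel back near",(762,315),44),("seam far",(709,276),44),("seam near",(713,322),44),("thin far",(578,299),4),("thin near",(583,344),4),("edge far",(333,74),24),("edge near",(300,288),24),("hinge far",(126,47),46),("hinge near",(90,262),46)]: pr("T "+n,T,t(*p),z)
for n,p,z in[("heel back far",(103,420),44),("heel back near",(58,402),44),("seam far",(133,385),44),("seam near",(92,368),44),("thin far",(212,336),4),("thin near",(172,318),4),("edge far",(588,272),24),("edge near",(403,165),24),("hinge far",(722,145),46),("hinge near",(538,52),46)]: pr("S "+n,S,s(*p),z)
E
```

```text
T heel back far [ 438.2 -308.3   44. ]
T heel back near [ 397.9 -309.4   44. ]
T seam far [ 434.6 -266.6   44. ]
T seam near [ 394.4 -267.1   44. ]
T thin far [ 428.7 -152.5    4. ]
T thin near [ 388.3 -154.6    4. ]
T edge far [644.   56.1  24. ]
T edge near [449.5  89.   24. ]
T hinge far [672.6 235.3  46. ]
T hinge near [478.8 264.8  46. ]
S heel back far [ 438.7 -303.3   44. ]
S heel back near [ 400.8 -307.5   44. ]
S seam far [ 435.5 -262.3   44. ]
S seam near [ 400.1 -265.3   44. ]
S thin far [ 430.2 -153.     4. ]
S thin near [ 392.8 -154.1    4. ]
S edge far [645.6  58.9  24. ]
S edge near [456.4  89.   24. ]
S hinge far [674.7 240.5  46. ]
S hinge near [486.4 265.9  46. ]
```

The crops show the lower brown wedge (heel in crop2 at (735,296), scene (286,262)) has the tall heel. The other brown one is clearly flatter. The two cameras agree on the wedge and the free edge within about 5 mm. Next I'll grasp it.

```bash
cat >> h.py <<'E'
PHI=np.radians(80.5); O=np.array([548.,73.5])
XR=np.array([np.cos(PHI),np.sin(PHI)]); YR=np.array([-np.sin(PHI),np.cos(PHI)])
def ori(a,sgn=1):
    y=sgn*np.array([-np.sin(a),np.cos(a),0]); z=np.array([0,0,-1.]); x=np.cross(y,z)
    return np.column_stack([x,y,z])
E
python3 - <<'E'
from h import *
import workcell
print([n for n in dir(workcell) if not n.startswith('__')])
hz=getattr(workcell,'hold_point_z',None); print(hz)
a=np.radians(93.4)
for s in(1,-1):
    print(s,ik([417.5,-288,150],ori(a,s)), ik([*(O-150*XR),60],ori(PHI,s)))
E
```

```text
['PlanningError', 'capture', 'close_job', 'get_state', 'grasp', 'hold', 'hold_point_z', 'ik', 'let_go', 'move_joints', 'move_linear', 'move_ptp', 'search_frame', 'silhouettes', 'tip_of']
-18.700000000000003
1 [-4.80286445e+01  7.52822181e+00  1.06336921e+02 -2.54444375e-14
  6.61348571e+01  1.28571355e+02] [-2.09760791e+01  1.81222227e+01  1.05847785e+02 -2.54444375e-14
  5.60299925e+01  1.68523921e+02]
-1 [-4.80286445e+01  7.52822181e+00  1.06336921e+02 -2.54444375e-14
  6.61348571e+01 -5.14286445e+01] [-2.09760791e+01  1.81222227e+01  1.05847785e+02 -2.54444375e-14
  5.60299925e+01 -1.14760791e+01]
```

```bash
python3 - <<'E'
from h import *
a=np.radians(93.4);R=ori(a,-1)
w=np.array([np.cos(a),np.sin(a)])
p=np.array([417.5,-286.5])-2*w
move_ptp([*p,140],R)
print(get_state()["eef_pos"],get_state()["time_s"])
c=capture("top");save(c,"hover.png",(260,130,480,290),3)
print(move_linear([*p,6],vel=120,until_force=6))
grasp(40)
st=get_state();print(st["eef_pos"],st["opening"]*88,st["ft_force"],st["time_s"])
c=capture("top");save(c,"grasp.png",(260,130,480,290),3)
E
```

```text
[ 418.03003931 -287.99707729  140.09107523] 4.275
False
[ 417.65192941 -288.4881899     6.02437798] 39.420025791340606 [0.49679538 0.64364232 0.05028962] 6.375
```

View pics/grasp.png

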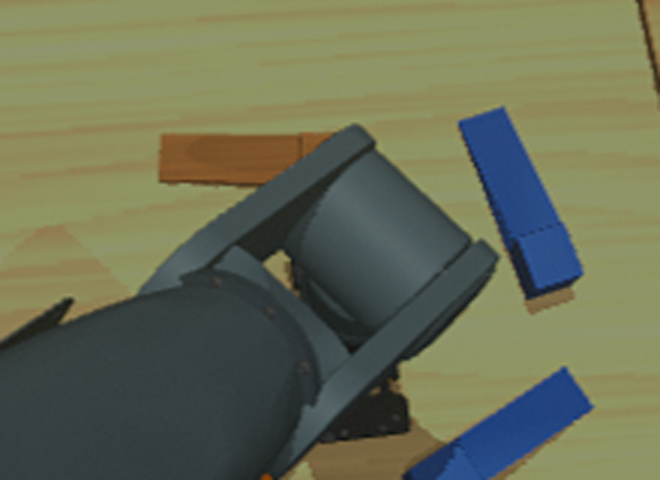

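Opening is 39 mm, so the 40 mm wedge is in the gripper. I'll carry it to the front of the edge.

```bash
python3 - <<'E'
from h import *
R=ori(PHI,-1)
st=get_state();p=st["eef_pos"]
move_linear([p[0],p[1],80],vel=150)
q=O-(170+2)*XR
move_linear([*q,80],vel=150,ori=R)
print(move_linear([*q,14],vel=100,until_force=6))
print(move_linear([*q,4],vel=15,until_force=5))
st=get_state();print(st["eef_pos"],st["opening"]*88,st["ft_force"],st["time_s"])
c=capture("top");save(c,"pre_t.png",(100,130,390,270),2.7)
for d in tip_of("top","wedge_grip")[:6]: print(np.array(d["xy"])*[640,480],at_z(c,np.array(d["xy"])*[640,480],22))
c=capture("scene");save(c,"pre_s.png",(300,130,500,280),4)
E
```

```text
False
True
[519.66636651 -96.15767285   5.99783542] 39.658953155305404 [-0.66207876  0.02782675  4.61427207] 10.025
[408.  284.4] [ 308.78661434 -364.89137115   22.        ]
[338.816 283.008] [ 321.69331233 -205.15799487   22.        ]
[441.28 214.08] [ 470.56021963 -459.0878374    22.        ]
```

View pics/pre_t.png

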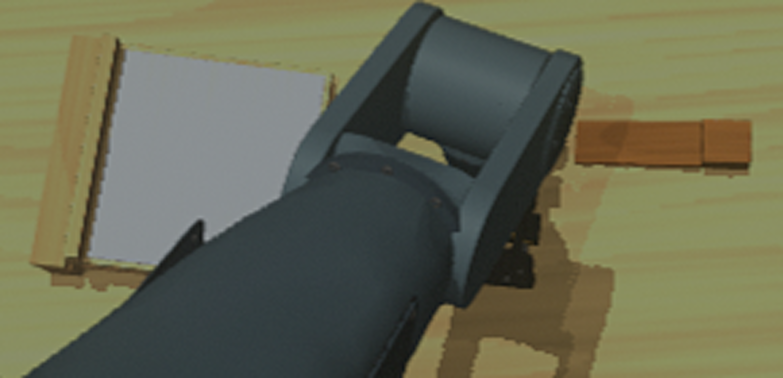

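View pics/pre_s.png

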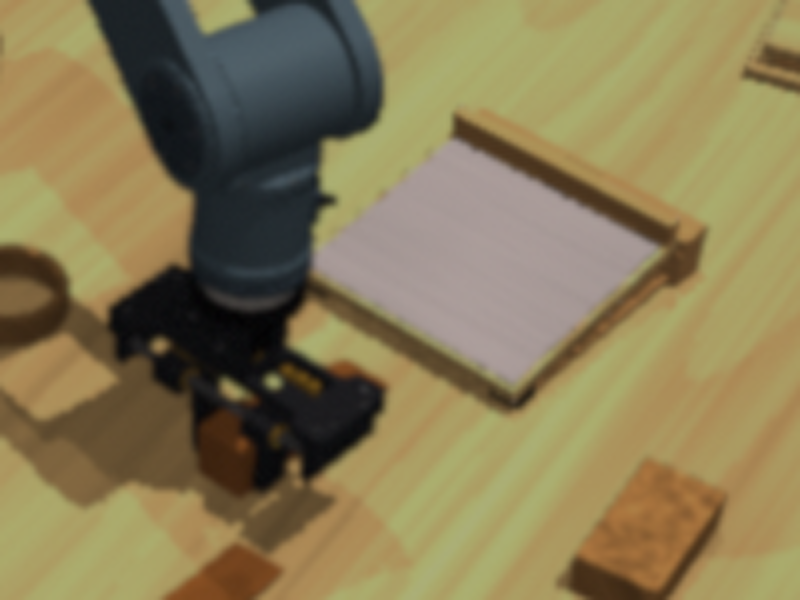

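The wedge is on the bench at the height it was grasped, with its thin end about 34 mm short of the edge. I'll push it in.

```bash
python3 - <<'E'
from h import *
z=get_state()["eef_pos"][2]
for x,v in((-120,50),(-95,30),(-60,35),(-32,35)):
    hit=move_linear([*(O+(x-2)*XR),z],vel=v,until_force=25)
    if x==-120: hold(.2)
    st=get_state();print(x,hit,st["eef_pos"],st["ft_force"],st["time_s"])
    if hit: break
    if x==-95: c=capture("scene");save(c,"mid.png",(300,130,500,280),4)
c=capture("scene");save(c,"in_s.png",(300,130,500,280),4)
E
```

```text
-120 False [527.93149771 -46.26436873   6.00516332] [-0.08376537  0.3484436   4.90020523] 11.525
-95 False [531.99563037 -22.27582838   5.98087591] [-0.58655486 -5.57483128  4.21146751] 12.5083
-60 False [537.72949707  12.22800859   6.00623005] [-0.60708928 -5.90098486  4.56139925] 13.7083
-32 False [542.27685609  39.93103312   5.9875935 ] [-0.37250146 -4.96026789  5.46714197] 14.6583
```

View pics/mid.png

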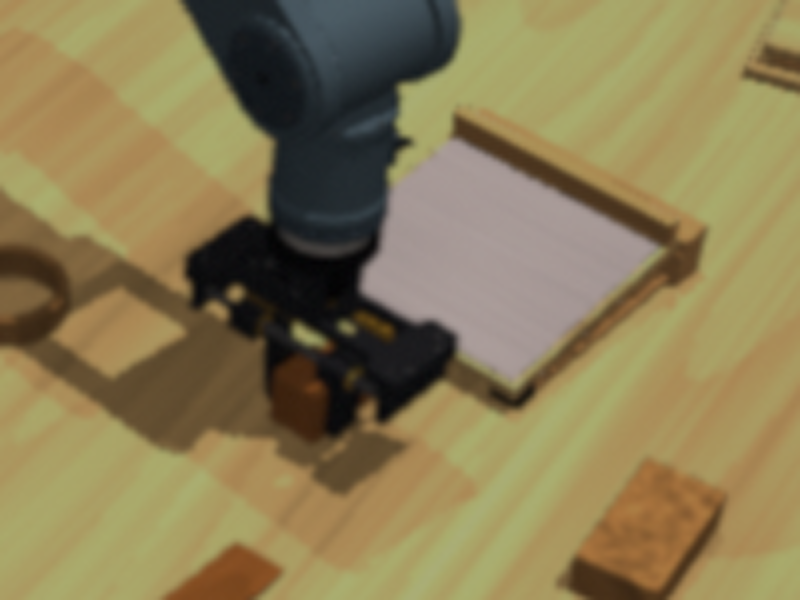

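View pics/in_s.png

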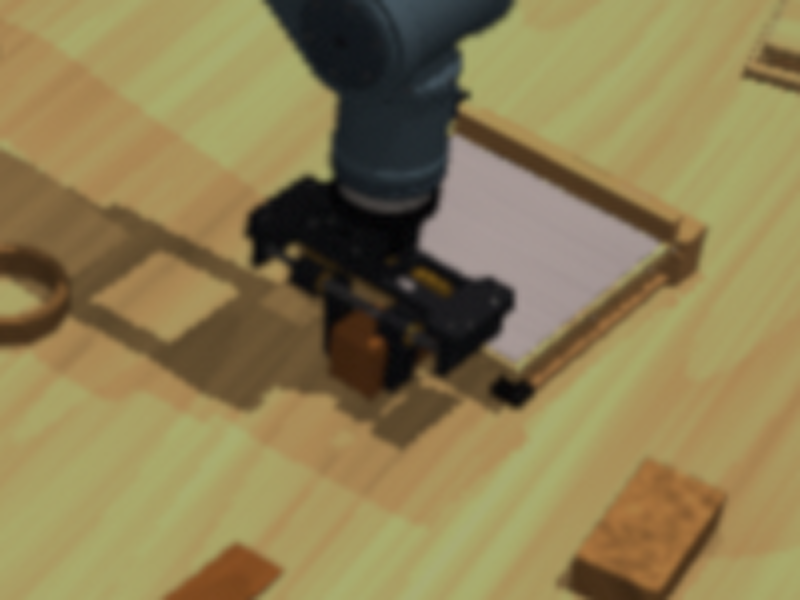

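At about -95 mm the board was still low. Now its corner stands clear of the stop at crop (512,385), so it has been lifted. I'll release and look.

```bash
python3 - <<'E'
from h import *
let_go()
p=get_state()["eef_pos"]
move_linear([p[0],p[1],130],vel=120)
move_linear([*(p[:2]-130*XR),200],vel=200)
move_ptp([400,-250,260],ori(PHI,-1))
st=get_state();print(st["eef_pos"],st["ft_force"],st["time_s"])
c=capture("scene");save(c,"fin_s.png",(320,140,500,260),4.4)
for d in tip_of("scene","wedge_grip"): x=np.array(d["xy"])*[640,480];print("S",d["conf"],x,at_z(c,x,22))
T=capture("top");save(T,"fin_t.png",(100,130,390,270),2.7)
for d in tip_of("top","wedge_grip"): x=np.array(d["xy"])*[640,480];print("T",d["conf"],x,at_z(T,x,22))
E
```

```text
[ 400.40948083 -249.00236912  259.38458607] [-0.31850064  0.95200551 -0.67023854] 18.475
S 0.97 [394.368 217.392] [547.6819082   44.48761294  22.        ]
S 0.96 [236.48  265.392] [ 303.6816797  -352.92188073   22.        ]
S 0.88 [271.616 233.28 ] [ 303.54214866 -203.95873868   22.        ]
S 0.63 [212.224 389.616] [ 504.55392502 -673.6433722    22.        ]
S 0.57 [258.496 318.288] [ 461.76750873 -458.02179377   22.        ]
S 0.55 [329.984 294.816] [ 560.45653569 -298.28957104   22.        ]
S 0.24 [396.288 217.824] [553.05906026  45.97763775  22.        ]
T 0.9 [339.712 283.2  ] [ 321.12366769 -207.20215595   22.        ]
T 0.87 [523.52 193.92] [ 507.96101887 -660.87637207   22.        ]
T 0.82 [408.    286.416] [ 304.1405852  -364.46746433   22.        ]
T 0.79 [441.088 215.808] [ 466.38971138 -458.19608876   22.        ]
T 0.58 [232.832 198.72 ] [538.53094764  35.17252449  22.        ]
```

View pics/fin_s.png

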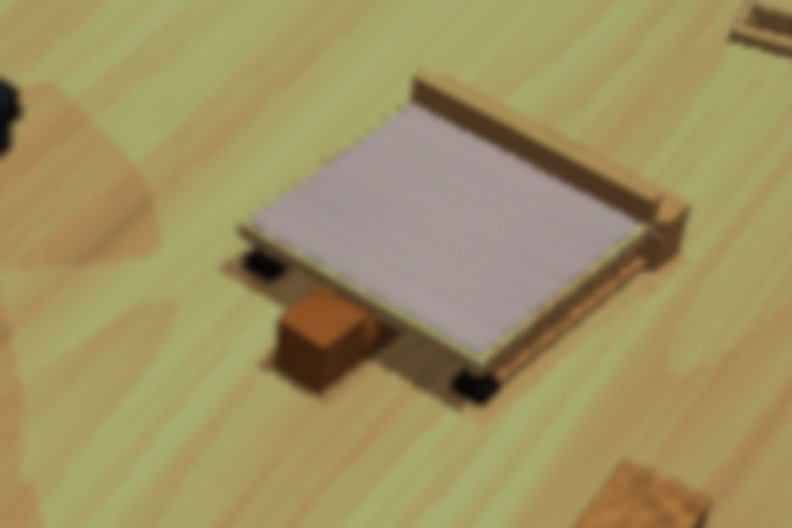

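View pics/fin_t.png

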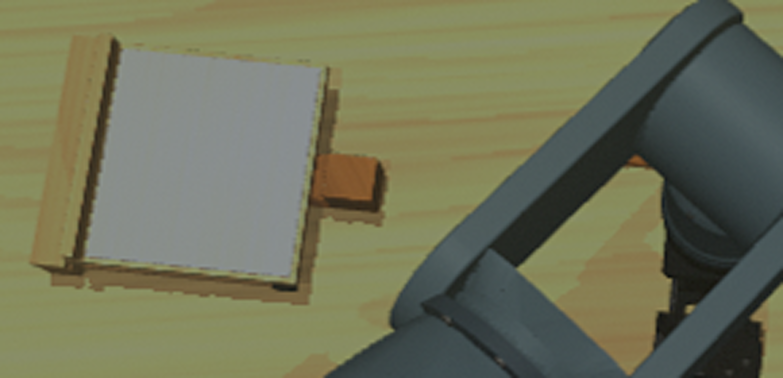

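```bash
python3 - <<'E'
from h import *
T=capture("top");S=capture("scene")
t=lambda x,y:((x-.85)/2.7+100,(y-.85)/2.7+130)
s=lambda x,y:((x-1.7)/4.4+320,(y-1.7)/4.4+140)
def tri(a,b):
    o1,d1=ray(T,a);o2,d2=ray(S,b);d1/=np.linalg.norm(d1);d2/=np.linalg.norm(d2)
    k=np.linalg.lstsq(np.c_[d1,-d2],o2-o1,rcond=None)[0];p,q=o1+k[0]*d1,o2+k[1]*d2
    return ((p+q)/2).round(1),np.linalg.norm(p-q).round(1)
print(tri(t(329,67),s(482,362)),tri(t(294,281),s(240,230)))
print("hinge",tri(t(118,47),s(648,232)),tri(t(84,258),s(414,103)))
for z in(38,46,54): print(z,[at_z(T,t(*p),z).round() for p in((329,67),(294,281))],[at_z(S,s(*p),z).round() for p in((482,362),(240,230))])
for p in((380,160),(376,206),(322,154),(318,200)): print("heel",at_z(T,t(*p),44).round())
for p in((363,325),(325,345),(281,318),(320,288)): q=at_z(S,s(*p),44).round();print("heelS",q,((q[:2]-O)@XR).round(),((q[:2]-O)@YR).round())
E
```

```text
(array([645.6,  57.5,  44.2]), np.float64(5.1)) (array([452.6,  90.6,  39.6]), np.float64(0.6))
hinge (array([676.3, 245.3,  38.5]), np.float64(1.0)) (array([483.5, 270.7,  46.8]), np.float64(2.7))
38 [array([646.,  57.,  38.]), array([453.,  91.,  38.])] [array([644.,  67.,  38.]), array([451.,  92.,  38.])]
46 [array([643.,  55.,  46.]), array([451.,  89.,  46.])] [array([648.,  58.,  46.]), array([456.,  83.,  46.])]
54 [array([640.,  54.,  54.]), array([450.,  88.,  54.])] [array([651.,  50.,  54.]), array([461.,  75.,  54.])]
heel [555.  13.  44.]
heel [514.  18.  44.]
heel [564.  64.  44.]
heel [522.  68.  44.]
heelS [568.  49.  44.] -21.0 -24.0
heelS [558.  18.  44.] -53.0 -19.0
heelS [522.  25.  44.] -52.0 18.0
heelS [528.  64.  44.] -13.0 18.0
```

```bash
python3 - <<'E'
from h import *
close_job()
E
```

```text
the job is handed in; nothing more can be done
```

I pushed the tall brown wedge, thin end first, under the middle of the sagging edge. I then released it, moved the arm clear and handed the job in at about 18.5 s of robot time. No verdict is reported.

**On the way in:** the wedge lay flat, at the same height as when I grasped it. In the picture at about -95 mm the board was still low with the thin end under the edge. The push took about 6 N.

**Board level:** two-camera triangulation put the edge's top at 40–44 mm and the hinge line at 38–47 mm. The nominal level height is 46 mm and the spread is a few mm, against about 7 mm allowed at the edge. The edge stands visibly clear of both stops.

**Wedge position:** by arm position, the grip point is about 32 mm short of the edge and on its middle. The rough heel corners in the picture agree, giving about -35 mm along the push and within about 5 mm sideways. The wedge was set to within a degree or so of square.

**What disagreed:** the top camera's network point for the heel, at a lower confidence of 0.58, read about 9 mm away from the scene camera's (0.97). Both are within the limits.

**Low wedge:** I never touched it. After release the scene camera found it within about 7 mm of its first reading, which is about what the network is off by.

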